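# Check the end float of a polishing spindle

## Robot

A 6-joint arm with a two-finger parallel gripper is mounted at the origin on the work surface. World frame = base frame: x ahead of the robot, y to its left, z up, the work surface at z = 0. Lengths are in m, angles in rad, forces in N, time in s.
With the tool pointing down it reaches from about 0.425 to 0.95 m from the base axis. Payload 3.5 kg.
Tool frame: the origin (TCP) lies midway between the tips of the shut fingers; the grasp point (between the pads) lies 19 mm behind it (ctrl.tcp_to_grasp is the distance from the TCP to the grasp point, in m); z points along the fingers, x is the direction in which the jaws open and shut, and the axes are right-handed (so a half turn about z gives the same grasp; the last joint's range is limited). The gripper opens to 85 mm and grips with 20 to 120 N. Pads are 22 mm wide; open, the fingers measure 114 mm over their backs; the gripper's body (76 mm by 85 mm) begins 54 mm behind the grasp point. The pads swing forward as they close: fully open they stand 13 mm farther back than shut.
Start: joints at [1.076, 0.286, 1.577, -0, 1.279, -0.15], TCP at [0.228, 0.635, 0.231] pointing down, gripper open.
Joint ranges: [-2.77, 2.77], [-0.9, 2.22], [0.21, 2.48], [-1.53, 4.67], [0.24, 2.81], [-2.84, 2.84]. Speed limits (rad/s): [2.79, 2.79, 3.14, 3.14, 3.14, 3.14].

## Interface

Orientations are given as a unit quaternion [x, y, z, w].
In Python, from plant import ctrl, cams, workorder, spotter gives the robot as it stands. The module is installed in compiled form; this text tells all that it offers.
- The arm moves only by the tool send_rows, never from a script. Its argument "motion" is one flat list of numbers, 5 for each row, row after row: the shift along the tool's x, y, z in cm, then the turn about the tool's z in rad, then the finger opening in cm, from 0 to 8.54. In form: [tx, ty, tz, spin, gripper, tx, ty, tz, spin, gripper, ...]. A call has 1 to 12 rows; each row shifts and turns the pose as measured when the row begins, along the tool's axes as they then stand; what a row does not reach is not made up. A row lasts 1/10 s, in which the tool goes at most 50 mm and 8.59 degrees, less where a joint would pass 70% of its speed; a pose out of reach is approached as far as the arm can. A call is refused whole if a number of a shift passes 5 or a number of a turn 0.15, either way. A call with a gripper value outside its range is refused whole. The fingers move at their own pace and stop on an object; "grip_force" is the grip in N (left out, the last holds). Time passes only in rows, so rows that do not move let the fingers close. It gives the time, the measured TCP pose, the force and the opening at its end, in the units of the state.
- ctrl.get_state(): the state, without advancing time (a new reading comes with each control period).
- cams.read_camera(name): name is "side" or "top" or "wrist"; returns (picture, depth): 400x640x3 uint8, red, green, blue; 400x640 float32, m along the optical axis (not along the pixel's ray), 0 where there is no reading.
- cams.camera_params(name): a dict with "fx", "fy", "cx", "cy" (pixels), "xyz" and "attitude" of the camera in the world; the wrist camera has in their place "mount" (4x4, takes a point from camera to tool coordinates, whose origin is the TCP and whose axes are the tool frame's). Camera axes: x right, y down, z forward; pixel columns grow to the right and rows downward; lengths in m; the calibration is good to about 2 mm. A picture is of the moment at which its call begins: read the wrist's pose just before it. camera_params takes no time and is no camera call.
- workorder.sign_off(): hands the job in, once; it reports no verdict.
Trained networks look in the newest picture that a camera, given by its name, has taken for a name from the list of things; names that differ only in an ending like _2 or _b are one class to them, and where a whole thing is asked for, a point or a joint stands for the part that bears it (a point fixed in the world has none). Each returns a list of dicts, best first, with "conf" (0 to 1); they miss things now and then, are a little off and sometimes report something else, mostly with a low value. They report only what shows in the picture. A call takes as long as a camera call. They do not tell look-alikes from the thing itself.
- spotter.trace(target, camera): "mask" (400x640 bool, what is visible of it) and "bbox" ([left, top, width, height] in pixels, round what is visible of it).
The state is a dict: "time": time; "qpos": joint angles; "dq": joint speeds; "joint_efforts": joint torques, N m; "eef_pos": TCP position; "tcp_rot": TCP orientation; "contact_force": force on the tool from outside, world axes, zero at the start; "wrist_torque": the same for the moment, N m; "opening": opening from 0.0 (shut) to 1.0 (fully open).
Only numpy, scipy, OpenCV 4.12 (cv2) and the standard library are available. Lean on these libraries where they do the work, as an engineer would, in place of code of your own. Each camera call takes 0.05 s, during which the arm holds its last target.

## Task

Check the end float of the polishing spindle that carries the white felt wheel: by its red disc, slide the shaft towards the felt wheel until it meets its stop, then slide it all the way back until it meets the other stop. Leave it there and let go, without shifting the shaft of the black-wheeled spindle or knocking over the bottle.

Things in the scene. Friction and masses are not known exactly. Their poses are not given: they have to be found in the camera images.
- felt_shaft (a joint): Slide of the 14 mm steel shaft (top 92 mm above the table) of the spindle with the WHITE wheel, m: 0 = stop farthest from the wheel, 0.05 = stop nearest the wheel; starts between. Stop collars meet two bearing posts (tops 106 mm high) whose inner faces are 85 mm from the disc centre at 0.025. No spring: 2 N friction, 12 N per m/s drag; stays where left. Grey stand fixed to the table.
- felt_disc (a point): Centre of the red grip disc on that shaft, on its axis, 85 mm above the table; it moves with the shaft. Disc 84 mm in diameter (top 127 mm above the table), 18 mm thick along the shaft. x = along the shaft to the wheel, as the joint grows (away from the robot, within 25 deg); z up. Fingers astride the disc must stay above the shaft. The wheel (90 mm dia.) begins 166 mm from here.
- rubber_disc (a point): Centre of the red grip disc on the other spindle, alike in every way but with a BLACK rubber wheel; not to be shifted.
- bottle_mid (a point): centre, half-way up, of a standing closed drink bottle with a green cap, 60 mm in diameter, 190 mm tall, loose, 0.4 kg; z is its long axis.
Mind the look-alikes: they are no part of the job. Of the things that look like the part that bears bottle_mid, take the one that is farthest to the robot's left at the start.

How it is judged:
By the outcome, as a careful person would: the job done as asked, in the order asked, and still so for the second after the job is handed in, with the robot touching nothing.
It also fails if it takes over 32 s, if anything falls off the work surface, if the arm or the gripper's body presses on something with over 40 N, if the wrist force passes 120 N, or if a joint passes its speed limit or range.

## Working session

There is one attempt and no reset: what is moved stays moved. The work goes in short steps, Python scripts to look and compute and a tool call to move; the robot and the scene stay as the last step left them, time stands still between calls to the robot, and variables do not carry over. Pictures are saved under pics/ and viewed, and the job is handed in when it is done.

Besides the shell and the picture viewer there is one more tool, called as name(argument=value, ...), one argument or row to a line, values as JSON. send_rows: Moves the arm, as the interface text tells. Its arguments: {"type":"object","properties":{"motion":{"type":"array","items":{"type":"number"}},"grip_force":{"type":"number"}},"required":["motion"]}

```bash
mkdir -p pics
cat > h.py <<'E'
import numpy as np, cv2
from scipy.spatial.transform import Rotation as R
from plant import ctrl, cams, workorder, spotter
def T(name, st=None):
    p=cams.camera_params(name)
    if 'mount' in p:
        st=st or ctrl.get_state()
        M=np.eye(4); M[:3,:3]=R.from_quat(st['tcp_rot']).as_matrix(); M[:3,3]=st['eef_pos']
        return M@np.array(p['mount']),p
    M=np.eye(4); a=np.array(p['attitude'],float)
    M[:3,:3]=a if a.shape==(3,3) else R.from_quat(a).as_matrix(); M[:3,3]=p['xyz']; return M,p
def cloud(name,dep,st=None):
    M,p=T(name,st); v,u=np.mgrid[:400,:640]
    P=np.stack([(u-p['cx'])/p['fx']*dep,(v-p['cy'])/p['fy']*dep,dep],-1)
    W=P@M[:3,:3].T+M[:3,3]; W[dep<=0]=np.nan
    return W
def save(n,im): cv2.imwrite('pics/'+n,im[...,::-1])
E
python3 - <<'E'
from h import *
print(ctrl.get_state())
for c in ['top','side','wrist']:
    p=cams.camera_params(c); print(c,p)
    st=ctrl.get_state(); im,d=cams.read_camera(c); save(c+'0.png',im); np.savez(c+'0.npz',im=im,d=d,W=cloud(c,d,st))
E
```

```text
{'time': 0.0, 'qpos': array([ 1.07601176e+00,  2.87187619e-01,  1.57819337e+00,  1.94639692e-05,
        1.27860060e+00, -1.49957281e-01]), 'dq': array([-0.00021002,  0.000147  ,  0.00010962,  0.0007481 , -0.00042721,
       -0.00045529]), 'joint_efforts': array([ 1.08118769e-03, -4.05974865e+01, -2.92632258e+01, -3.79493463e-05,
        5.73531288e-03, -5.85299745e-06]), 'eef_pos': array([0.22779493, 0.634696  , 0.22992368]), 'tcp_rot': array([ 8.17935672e-01,  5.75308447e-01, -1.07285519e-03,  5.25183372e-04]), 'contact_force': array([-0.12132256, -0.49620292,  0.26986156]), 'wrist_torque': array([-0.03052546,  0.01163392, -0.10701179]), 'opening': 0.9976995125972311}
top {'fx': 513.3052585618447, 'fy': 513.3052585618447, 'cx': 318.9701929262158, 'cy': 191.84989781875868, 'xyz': array([0.34424268, 0.10446392, 1.18687308]), 'attitude': array([-0.6684371 ,  0.73486872, -0.08297497,  0.07921469])}
side {'fx': 435.2166287044813, 'fy': 435.2166287044813, 'cx': 318.3574040135756, 'cy': 193.62350376165313, 'xyz': array([0.49054329, 1.04517664, 0.708033  ]), 'attitude': array([-0.0363726 ,  0.87988342, -0.47296349,  0.02806651])}
wrist {'fx': 340.11585388708585, 'fy': 340.11585388708585, 'cx': 315.1232163088043, 'cy': 198.3103213869055, 'mount': array([[ 9.99999396e-01,  8.66984102e-04, -6.75691519e-04,
        -6.11108933e-05],
       [-6.38986378e-04,  9.58696032e-01,  2.84431907e-01,
        -7.26625424e-02],
       [ 8.94380720e-04, -2.84431303e-01,  9.58696007e-01,
        -1.41695633e-01],
       [ 0.00000000e+00,  0.00000000e+00,  0.00000000e+00,
         1.00000000e+00]])}
```

View pics/top0.png

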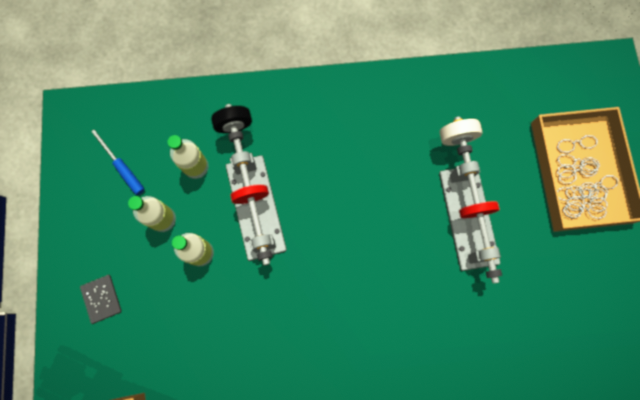

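View pics/side0.png

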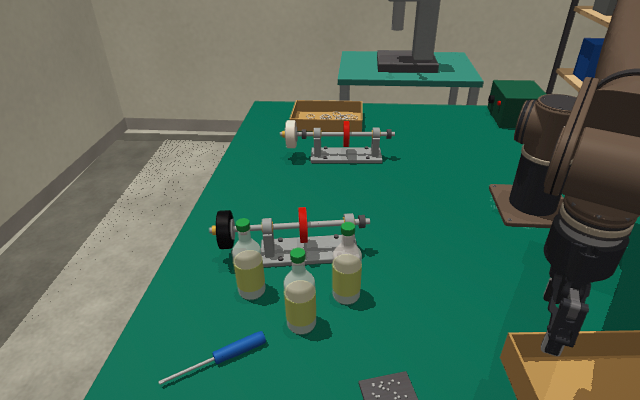

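Run:
```python
from h import *
for c in ['top','side']:
    z=np.load(c+'0.npz'); W=z['W']; im=z['im']
    cams.read_camera(c)
    for t in ['felt_disc','bottle_mid']:
        for r in spotter.trace(t,c)[:5]:
            P=W[r['mask']]; P=P[~np.isnan(P[:,0])]
            print(c,t,round(r['conf'],2),r['bbox'],len(P), np.percentile(P,[2,50,98],axis=0).round(3).tolist() if len(P) else '')
```

```text
top felt_disc 0.91 [437.6, 119.3, 63.9, 160.4] 2153 [[0.383, -0.287, 0.014], [0.597, -0.25, 0.097], [0.723, -0.202, 0.13]]
top bottle_mid 0.96 [170.6, 233.2, 43.0, 34.7] 977 [[0.474, 0.342, 0.006], [0.495, 0.36, 0.125], [0.528, 0.389, 0.192]]
top bottle_mid 0.88 [127.6, 195.8, 48.5, 35.9] 1103 [[0.562, 0.426, 0.013], [0.582, 0.444, 0.123], [0.615, 0.474, 0.192]]
top bottle_mid 0.63 [168.7, 129.6, 35.9, 48.7] 1088 [[0.682, 0.345, 0.012], [0.7, 0.365, 0.122], [0.73, 0.396, 0.192]]
side felt_disc 0.74 [282.7, 123.5, 110.3, 26.8] 764 [[0.385, -0.403, 0.002], [0.648, -0.235, 0.09], [0.731, -0.199, 0.128]]
side bottle_mid 0.92 [233.3, 223.3, 31.2, 76.1] 1864 [[0.681, 0.367, 0.005], [0.704, 0.394, 0.097], [0.735, 0.405, 0.19]]
side bottle_mid 0.91 [283.7, 248.8, 31.9, 87.6] 2136 [[0.561, 0.448, 0.004], [0.586, 0.476, 0.1], [0.616, 0.487, 0.19]]
side bottle_mid 0.57 [332.4, 221.3, 26.7, 85.1] 1797 [[0.476, 0.366, 0.007], [0.501, 0.393, 0.101], [0.528, 0.402, 0.19]]
```

Run:
```python
from h import *
z=np.load('top0.npz'); W=z['W']; im=z['im'].astype(int)
red=(im[...,0]>120)&(im[...,1]<70)&(im[...,2]<70)
n,l,s,c=cv2.connectedComponentsWithStats(red.astype(np.uint8))
for i in range(1,n):
    if s[i,4]<100: continue
    P=W[l==i]; P=P[~np.isnan(P[:,0])]; P=P[P[:,2]>0.09]
    print(s[i],np.percentile(P,[1,50,99],axis=0).round(3).tolist())
    top=P[P[:,2]>0.122]; print('top',len(top),top.mean(0).round(4))
# shaft axis: points along felt spindle with height 0.085-0.096 & greyish, cloud
for y0,y1 in((-0.32,-0.15),(0.1,0.33)):
  m=(W[...,1]>y0)&(W[...,1]<y1)&(W[...,2]>0.087)&(W[...,2]<0.096)&~red&(W[...,0]>.35)
  P=W[m]
  vx,vy,px,py=cv2.fitLine(P[:,:2].astype(np.float32),cv2.DIST_HUBER,0,.002,.001).ravel()
  r=(P[:,:2]-[px,py])@[-vy,vx]
  k=abs(r)<.008
  vx,vy,px,py=cv2.fitLine(P[k,:2].astype(np.float32),cv2.DIST_L2,0,.002,.001).ravel()
  print(k.sum(),len(P),np.degrees(np.arctan2(vy,vx)),px,py,'x range',P[k,0].min(),P[k,0].max())
crop=z['im'][90:300,400:540]; save('crop.png',cv2.resize(crop,None,fx=2.8,fy=2.8,interpolation=cv2.INTER_CUBIC))
```

```text
[231 185  37  16 279] [[0.598, 0.201, 0.095], [0.609, 0.237, 0.121], [0.622, 0.276, 0.13]]
top 122 [0.6093 0.2392 0.1254]
[461 202  38  14 303] [[0.518, -0.291, 0.098], [0.526, -0.247, 0.12], [0.536, -0.216, 0.129]]
top 125 [ 0.5273 -0.2546  0.1254]
587 823 3.8692772 0.5336268 -0.2538465 x range 0.37136367821583877 0.7448557694157932
567 814 9.398655 0.61651844 0.2403671 x range 0.4559404056289419 0.8247842369438654
```

View pics/crop.png

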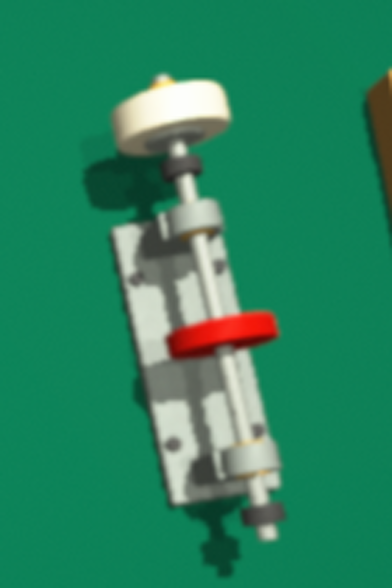

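Candidates for the disc are the red discs at px (480,209), white wheel, and (250,193), black wheel. I choose (480,209). The crop confirms the white felt wheel sits on the same shaft. The disc centre measures (0.527, -0.254) with its top at about 0.127, and the axis yaw is about 3.9°. The leftmost bottle is at px (152,213), and all three bottles stay far from the path.

send_rows(
  motion=[-1,1,-2,0,8.54,-2.5,2.5,-1.5,0,8.54,-3.2,3.1,0,0,8.54,-3.2,3.1,0,0,8.54,-3.2,3.1,0,0,8.54,-3.2,3.1,0,0,8.54,-3.2,3.1,0,0,8.54,-3.2,3.1,0,0,8.54,-3.2,3.1,0,0,8.54,-3.2,3.1,0,0,8.54,-3.2,3.1,0,0,8.54,-3.2,3.1,0,0,8.54],
  grip_force=40,
)

```text
time: 1.65
eef_pos: [0.4387, 0.1733, 0.2697]
tcp_rot: [0.815, 0.58, 0.005, 0.001]
contact_force: [0.1, 0.6, 0.4]
opening: 1.001
```

```bash
cat >> h.py <<'E'
def go(x,y,z,yaw):
    s=ctrl.get_state(); r=R.from_quat(s['tcp_rot']).as_matrix(); d=r.T@(np.array([x,y,z])-s['eef_pos'])*100
    cur=np.arctan2(r[1,0],r[0,0]); dy=(np.radians(yaw)-cur+np.pi)%(2*np.pi)-np.pi
    print('t',round(s['time'],2),'pos',s['eef_pos'].round(4),'yaw',np.degrees(cur).round(1),'zax',r[:,2].round(3),'tool d cm',d.round(2),'spin',round(-dy,3),'F',s['contact_force'].round(1),'op',round(s['opening'],3),'q',s['qpos'].round(2))
E
python3 -c "
from h import *
go(.527,-.254,.2,3.9)"
```

```text
t 1.65 pos [0.4387 0.1733 0.2697] yaw 70.9 zax [ 0.008  0.004 -1.   ] tool d cm [-37.54  22.28   6.88] spin 1.17 F [0.1 0.6 0.4] op 1.001 q [ 0.16 -0.21  2.02  0.    1.32 -1.08]
```

send_rows(
  motion=[-3.7,2.2,0,0,8.54,-3.7,2.2,0,0,8.54,-3.7,2.2,0,0,8.54,-3.7,2.2,0,0,8.54,-3.7,2.2,0,0,8.54,-3.7,2.2,0,0,8.54,-3.7,2.2,0,0,8.54,-3.7,2.2,0,0,8.54,0,0,0,0.145,8.54,0,0,0,0.145,8.54,0,0,0,0.145,8.54,0,0,0,0.145,8.54],
)

```text
time: 2.85
eef_pos: [0.5098, -0.1867, 0.2728]
tcp_rot: [0.95, 0.312, 0.009, 0.002]
contact_force: [0.1, -0.1, -0.6]
opening: 0.998
```

send_rows(
  motion=[0,0,0,0.145,6,0,0,0,0.145,6,0,0,0,0.145,6,0,0,0,0.145,6],
)

```text
time: 3.25
eef_pos: [0.5097, -0.1871, 0.2733]
tcp_rot: [1.0, 0.017, 0.009, -0.0]
contact_force: [-0.6, -0.5, 0.7]
opening: 0.703
```

```bash
python3 -c "
from h import *
go(.527,-.254,.2,3.9)"
```

```text
t 3.25 pos [ 0.5097 -0.1871  0.2733] yaw 2.0 zax [ 0.019  0.    -1.   ] tool d cm [1.36 6.75 7.36] spin -0.033 F [-0.6 -0.5  0.7] op 0.703 q [-0.54 -0.05  1.87  0.01  1.31 -0.58]
```

send_rows(
  motion=[0.7,3.4,3,-0.017,6,0.7,3.4,2,-0.016,6,0,0,0,0,6],
)

```text
time: 3.55
eef_pos: [0.5293, -0.2559, 0.2251]
tcp_rot: [0.999, 0.034, 0.012, 0.002]
contact_force: [-0.8, 0.5, -0.2]
opening: 0.701
```

Run:
```python
from h import *
go(.527,-.254,.1,3.9)
st=ctrl.get_state(); im,d=cams.read_camera('wrist'); save('w1.png',im); W=cloud('wrist',d,st)
i=im.astype(int); red=(i[...,0]>110)&(i[...,1]<60)&(i[...,2]<60)&(W[...,2]>.1)&(W[...,1]<-.15)
P=W[red]; print(len(P),np.percentile(P,[1,50,99],axis=0).round(4).tolist()); t=P[P[:,2]>.123]; print(t.mean(0))
k=P[:,2]>.115
l=cv2.fitLine(P[k,:2].astype(np.float32),cv2.DIST_HUBER,0,.002,.001).ravel(); print(np.degrees(np.arctan2(l[1],l[0])),l)
m=(W[...,2]>.087)&(W[...,2]<.096)&~red
Q=W[m];l=cv2.fitLine(Q[:,:2].astype(np.float32),cv2.DIST_HUBER,0,.002,.001).ravel();print(np.degrees(np.arctan2(l[1],l[0])),l)
```

```text
t 3.55 pos [ 0.5293 -0.2559  0.2251] yaw 3.9 zax [ 0.024 -0.003 -1.   ] tool d cm [-0.51 -0.26 12.5 ] spin 0.0 F [-0.8  0.5 -0.2] op 0.701 q [-0.63  0.09  1.82  0.01  1.22 -0.7 ]
980 [[0.5182, -0.2862, 0.1008], [0.5265, -0.234, 0.1182], [0.5341, -0.219, 0.1259]]
[ 0.52732692 -0.24571815  0.12439316]
-77.54633 [ 0.21564992 -0.97647077  0.5275867  -0.24335438]
4.7538123 [ 0.99656     0.08287452  0.5626747  -0.25204533]
```

View pics/w1.png

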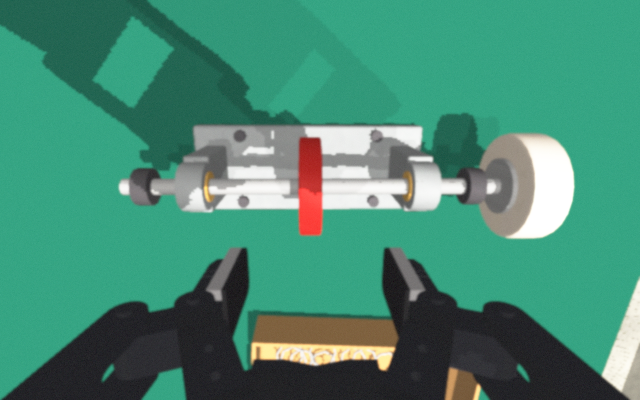

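send_rows(
  motion=[-0.2,0.0,3.5,0,6,-0.2,0.0,3.5,0,6,-0.1,0,2.5,0,6,0,0,1.5,0,5,0,0,0.6,0,5,0,0,0,0,5],
)

```text
time: 4.2
eef_pos: [0.5309, -0.2538, 0.1144]
tcp_rot: [0.999, 0.035, 0.017, 0.004]
contact_force: [0.1, 0.4, -1.1]
opening: 0.589
```

Run:
```python
from h import *
go(.527,-.2545,.1,4.2)
im,d=cams.read_camera('wrist'); save('w2.png',im)
```

```text
t 4.2 pos [ 0.5309 -0.2538  0.1144] yaw 4.0 zax [ 0.035 -0.007 -0.999] tool d cm [-0.44  0.03  1.43] spin -0.003 F [ 0.1  0.4 -1.1] op 0.589 q [-0.62  0.2   1.9   0.02  1.   -0.7 ]
```

View pics/w2.png

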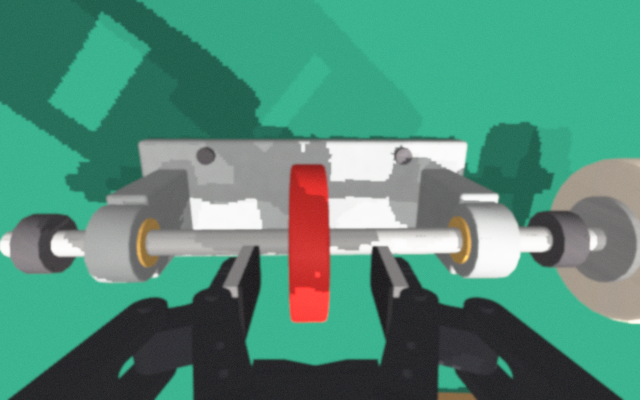

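send_rows(
  motion=[-0.3,0,0.8,0,5,-0.1,0,0.6,0,5,0,0,0,0,5],
)

```text
time: 4.55
eef_pos: [0.5297, -0.2557, 0.104]
tcp_rot: [0.999, 0.035, 0.021, 0.007]
contact_force: [-0.2, 0.5, -0.1]
opening: 0.586
```

Run:
```python
from h import *
go(.527,-.2545,.1,4.2)
```

```text
t 4.55 pos [ 0.5297 -0.2557  0.104 ] yaw 4.0 zax [ 0.042 -0.012 -0.999] tool d cm [-0.28 -0.14  0.39] spin -0.003 F [-0.2  0.5 -0.1] op 0.586 q [-0.63  0.21  1.92  0.02  0.97 -0.71]
```

send_rows(
  motion=[-0.2,-0.1,0.4,0,3.5,0,0,0,0,2.6,0,0,0,0,2.6,0,0,0,0,2.6],
)

```text
time: 4.95
eef_pos: [0.528, -0.2553, 0.1005]
tcp_rot: [0.999, 0.035, 0.021, 0.007]
contact_force: [-1.0, 0.1, 0.3]
opening: 0.303
```

Run:
```python
from h import *
go(.527,-.2545,.1,4.2)
im,d=cams.read_camera('wrist'); save('w3.png',im)
```

```text
t 4.95 pos [ 0.528  -0.2553  0.1005] yaw 4.0 zax [ 0.043 -0.013 -0.999] tool d cm [-0.1  -0.09  0.04] spin -0.003 F [-1.   0.1  0.3] op 0.303 q [-0.63  0.21  1.92  0.02  0.96 -0.71]
```

View pics/w3.png

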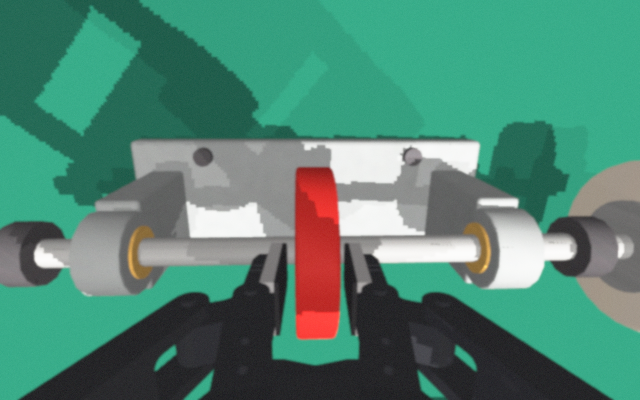

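The fingers stand either side of the disc (px 295–345), above the shaft. Next I push towards the wheel.

send_rows(
  motion=[0.5,0,0,0,2.6,0.5,0,0,0,2.6,0.5,0,0,0,2.6,0.5,0,0,0,2.6,0.4,0,0,0,2.6],
)

```text
time: 5.5
eef_pos: [0.5515, -0.2538, 0.1006]
tcp_rot: [0.999, 0.035, 0.018, 0.007]
contact_force: [-3.0, -1.9, -0.0]
opening: 0.307
```

send_rows(
  motion=[0.3,0,0,0,2.6,0.3,0,0,0,2.6],
)

```text
time: 5.7
eef_pos: [0.5564, -0.2534, 0.1005]
tcp_rot: [0.999, 0.036, 0.015, 0.007]
contact_force: [-13.0, -1.7, 6.5]
opening: 0.303
```

Run:
```python
from h import *
go(.552,-.2525,.1005,4.2)
```

```text
t 5.7 pos [ 0.5564 -0.2534  0.1005] yaw 4.2 zax [ 0.031 -0.012 -0.999] tool d cm [-0.43 -0.12 -0.01] spin -0.001 F [-13.   -1.7   6.5] op 0.303 q [-0.6   0.27  1.85  0.01  0.99 -0.67]
```

send_rows(
  motion=[0.3,0,0,0,2.6],
)

```text
time: 5.8
eef_pos: [0.5563, -0.2533, 0.1004]
tcp_rot: [0.999, 0.037, 0.01, 0.006]
contact_force: [-14.7, -2.2, 7.5]
opening: 0.304
```

send_rows(
  motion=[0.3,0,0,0,2.6,0.2,0,0,0,2.6],
)

```text
time: 6.0
eef_pos: [0.5561, -0.2533, 0.1002]
tcp_rot: [0.999, 0.038, 0.001, 0.005]
contact_force: [-7.8, -0.4, 2.2]
opening: 0.304
```

Run:
```python
from h import *
go(.552,-.2525,.1005,4.2)
im,d=cams.read_camera('wrist'); save('w4.png',im)
```

```text
t 6.0 pos [ 0.5561 -0.2533  0.1002] yaw 4.4 zax [ 0.003 -0.01  -1.   ] tool d cm [-0.4  -0.11 -0.04] spin 0.003 F [-7.8 -0.4  2.2] op 0.304 q [-0.59  0.28  1.84 -0.01  1.01 -0.66]
```

View pics/w4.png

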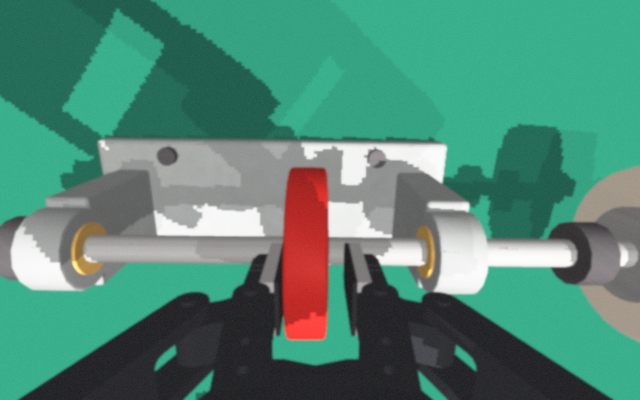

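The shaft is at the wheel-side stop: TCP x holds at 0.556 under about 15 N, and the left collar (px ~10,245) touches its post. Now back the other way.

send_rows(
  motion=[-0.5,-0.1,0,0,2.6,-0.5,0,0,0,2.6,-0.5,0,0,0,2.6,-0.5,0,0,0,2.6,-0.5,0,0,0,2.6,-0.5,0,0,0,2.6,-0.5,0,0,0,2.6,-0.5,0,0,0,2.6,-0.5,0,0,0,2.6,-0.5,0,0,0,2.6],
)

```text
time: 7.05
eef_pos: [0.5077, -0.2556, 0.101]
tcp_rot: [0.999, 0.037, 0.008, 0.006]
contact_force: [2.7, 0.7, -1.7]
opening: 0.305
```

Run:
```python
from h import *
go(.498,-.2565,.1005,4.2)
```

```text
t 7.05 pos [ 0.5077 -0.2556  0.101 ] yaw 4.3 zax [ 0.017 -0.011 -1.   ] tool d cm [-0.97  0.01  0.04] spin 0.001 F [ 2.7  0.7 -1.7] op 0.305 q [-0.65  0.19  1.95  0.    0.98 -0.72]
```

send_rows(
  motion=[-0.4,0,0,0,2.6,-0.3,0,0,0,2.6,-0.3,0,0,0,2.6],
)

```text
time: 7.35
eef_pos: [0.4982, -0.2563, 0.101]
tcp_rot: [0.999, 0.036, 0.011, 0.006]
contact_force: [16.5, 2.3, -8.5]
opening: 0.303
```

send_rows(
  motion=[-0.3,0,0,0,2.6,-0.3,0,0,0,2.6],
)

```text
time: 7.55
eef_pos: [0.4987, -0.2562, 0.1008]
tcp_rot: [0.999, 0.034, 0.022, 0.007]
contact_force: [15.7, 2.4, -9.6]
opening: 0.306
```

send_rows(
  motion=[-0.3,0,0,0,2.6],
)

```text
time: 7.65
eef_pos: [0.499, -0.2563, 0.1007]
tcp_rot: [0.999, 0.033, 0.027, 0.008]
contact_force: [15.0, 1.9, -8.8]
opening: 0.299
```

Run:
```python
from h import *
go(.498,-.2565,.1005,4.2)
im,d=cams.read_camera('wrist'); save('w5.png',im)
```

```text
t 7.65 pos [ 0.499  -0.2563  0.1007] yaw 3.8 zax [ 0.054 -0.013 -0.998] tool d cm [-0.1   0.02  0.02] spin -0.007 F [15.   1.9 -8.8] op 0.299 q [-0.67  0.16  1.99  0.03  0.95 -0.75]
```

View pics/w5.png

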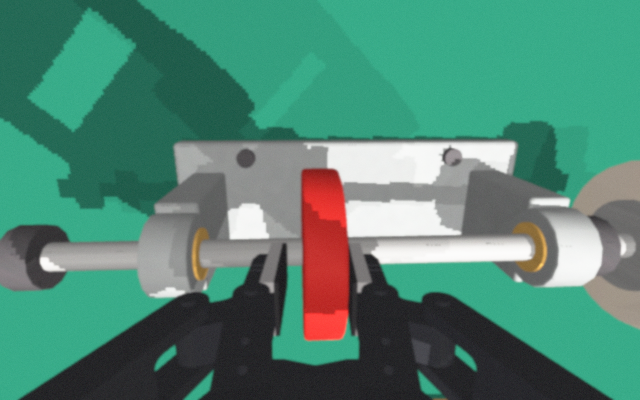

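send_rows(
  motion=[0,0,0,0,4.5,0,0,0,0,4.5,0,0,0,0,4.5,0.2,0,0,0,4.5],
)

```text
time: 8.1
eef_pos: [0.4992, -0.2562, 0.1005]
tcp_rot: [0.999, 0.034, 0.024, 0.007]
contact_force: [-0.2, -0.8, -0.0]
opening: 0.53
```

Run:
```python
from h import *
go(.498,-.2565,.1005,4.2)
im,d=cams.read_camera('wrist'); save('w6.png',im)
```

```text
t 8.1 pos [ 0.4992 -0.2562  0.1005] yaw 3.9 zax [ 0.049 -0.013 -0.999] tool d cm [-0.12  0.02 -0.01] spin -0.005 F [-0.2 -0.8 -0. ] op 0.53 q [-0.66  0.16  1.99  0.02  0.95 -0.75]
```

View pics/w6.png

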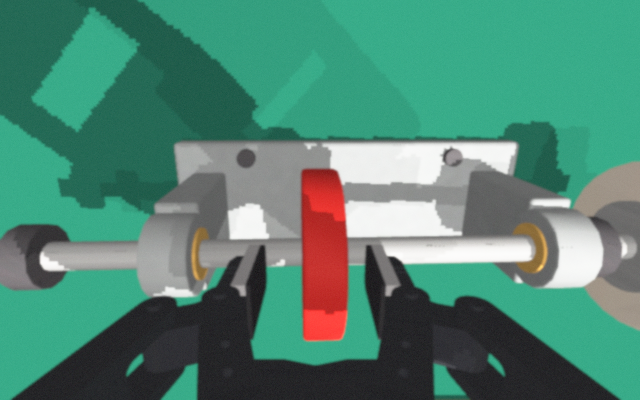

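Free on both sides. Next is lifting out.

send_rows(
  motion=[0.1,0,-1,0,4.5,0.1,0,-1.5,0,4.5,0,0,-2,0,4.5,0,0,-3,0,4.5,0,0,-3,0,4.5,0,0,-3,0,4.5,0,0,0,0,4.5],
)

```text
time: 8.85
eef_pos: [0.494, -0.2546, 0.2443]
tcp_rot: [0.999, 0.034, 0.024, 0.008]
contact_force: [0.8, -0.1, 1.0]
opening: 0.525
```

Run:
```python
from h import *
go(.498,-.2565,.1005,4.2)
st=ctrl.get_state()
im,d=cams.read_camera('wrist'); save('w7.png',im); W=cloud('wrist',d,st)
i=im.astype(int); red=(i[...,0]>110)&(i[...,1]<60)&(i[...,2]<60)&(W[...,2]>.1)&(W[...,1]<-.15)
P=W[red]; print(np.percentile(P,[1,50,99],axis=0).round(4).tolist())
for c in['top','side']:
  im,d=cams.read_camera(c); save(c+'9.png',im); W=cloud(c,d); W0=np.load(c+'0.npz')['W']
  i=im.astype(int); red=(i[...,0]>120)&(i[...,1]<70)&(i[...,2]<70)&(W[...,2]>.09)
  for s in(-1,1):
    P=W[red&(s*W[...,1]>.15)]
    if len(P):print(c,s,len(P),np.median(P,0).round(4))
  for r in spotter.trace('bottle_mid',c): print(r['bbox'],round(r['conf'],2))
```

```text
t 8.85 pos [ 0.494  -0.2546  0.2443] yaw 3.9 zax [ 0.048 -0.014 -0.999] tool d cm [-0.3  -0.03 14.38] spin -0.005 F [ 0.8 -0.1  1. ] op 0.525 q [-0.67 -0.01  1.89  0.02  1.22 -0.74]
[[0.4915, -0.2894, 0.1003], [0.4977, -0.2314, 0.1147], [0.507, -0.2208, 0.1251]]
top -1 277 [ 0.5004 -0.2471  0.1217]
top 1 281 [0.6087 0.2365 0.1205]
[127.9, 196.7, 46.5, 34.6] 0.92
[174.9, 234.1, 35.1, 30.5] 0.65
[167.0, 129.6, 43.4, 48.0] 0.58
side -1 88 [ 0.5016 -0.2333  0.1148]
side 1 190 [0.6069 0.2642 0.1178]
[333.9, 221.6, 27.4, 84.2] 0.96
[231.9, 222.8, 34.0, 78.1] 0.89
[285.4, 248.8, 31.5, 87.7] 0.75
```

View pics/w7.png

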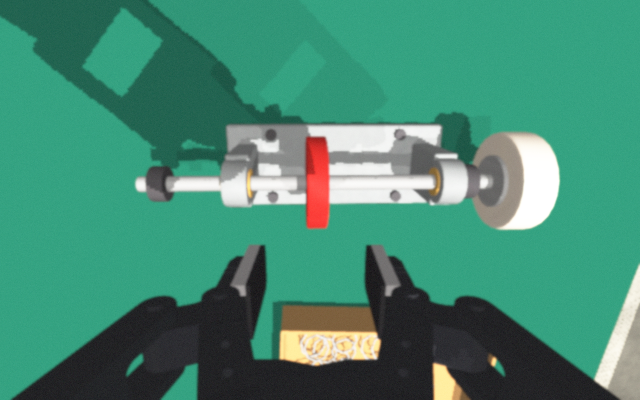

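View pics/side9.png

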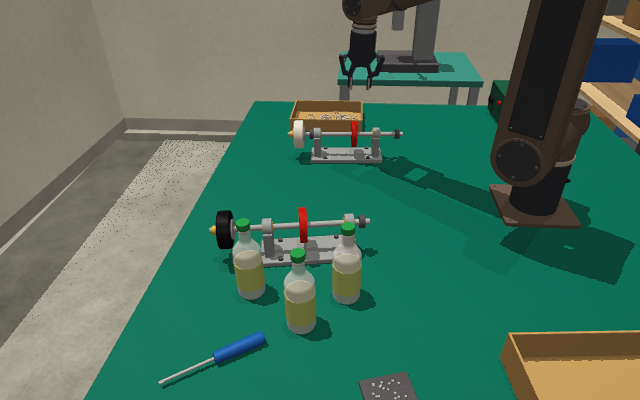

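The wheel-side collar (px 470,180) sits against its post, and the other disc and the bottles haven't moved. Handing in.

```bash
python3 -c "
from h import *
print(workorder.sign_off(), ctrl.get_state()['time'])"
```

```text
the job is handed in; nothing more can be done
the job is handed in; nothing more can be done
```

The end-float check is done and handed in at about 9 s: I slid the white-wheeled spindle to its wheel-side stop, then all the way back to the other stop. I did not clamp the red disc. I held the fingers loosely either side of it and pushed with one finger each way.

- **Towards the wheel:** the tool stopped advancing at x = 0.556 m, with the force peaking at about 15 N. The far collar was seen against its post.
- **Back again:** the tool stopped at x = 0.499 m with the force along the shaft at about 16 N. The total tool travel of 57 mm, less the roughly 8 mm of finger clearance, gives about 49 mm against the stated 50 mm.
- **Let go:** I opened the fingers, lifted clear, and the arm is touching nothing. The last picture shows the wheel-side collar flush against its post.
- **Rest of the scene:** the black-wheeled spindle's disc is within 1 mm of where it started. All three bottles are upright and in place.

No check failed or disagreed. The tool drifted up to 3° off vertical during the pushes, which did not affect the result.

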